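Wedge the sawing rest into its tapered holder

TASK

Pick up the small wooden sawing rest whose plate tapers, lay it on the worktop at the wide mouth of the aluminium holder with its narrow end leading, and slide it in between the rails, pushing firmly until it wedges tight. Let go of it there. Leave the other rest, the one with parallel sides, where it lies.

Things in the scene. Friction and masses are not known exactly. Their poses are not given: they have to be found in the camera images.
- holder: U-shaped aluminium casting screwed to the worktop, 107 x 88 x 14 mm (x, y, z); origin mid underside, +x is the way in. Open mouth at x = -53.5 mm; two rails converge to a cross bar at x = 41.5 to 53.5 mm. Bare worktop between them. The gap at worktop level is 57 mm wide at the mouth, narrowing 14 mm per 50 mm; the undercut rails are 8 mm closer together at their tops. Never moves in a run.
- seat (a point): Point on the worktop on the holder's centre line, 18.5 mm before its origin, with the holder's axes. When the tapered rest lies flat with its x along the holder's x and its origin here, its edges just meet both rails (tail 5 mm out of the mouth, nose 20 mm short of the cross bar). Pushing firmly moves it at most a few mm more; friction then keeps it wedged.
- taper_rest: Wooden sawing rest, 0.1 kg: plate 80 mm long (x), 12 mm thick, tapering in plan; underside 36 mm wide at the nose (+x), 58 mm at the tail (-x), top 7 mm narrower (dovetailed edges). Grip its upright fence: 16 mm thick (x = -30 to -14 mm), 44 mm wide (y), z = 12 to 45 mm, with a saw slot. Origin mid underside, z up. The nose starts within 30 degrees of the holder's +x direction.
- straight_rest: The other wooden sawing rest, to be left alone: same fence, length and thickness, but parallel upright sides, 46 mm apart. Origin mid underside, +x away from the fence end. The two rests may lie in either of two places. (Around: a console 0.10 m high fills x 0.42-0.70, y 0.12-0.40 m; roof beams slope overhead, so swing the arm across drawn in, at x below 0.4 m.)

How it is judged:
By the outcome, as a careful person would: the job done as asked, in the order asked, and still so for the second after the job is handed in, with the robot touching nothing.
It also fails if it takes over 45 s, if anything falls off the work surface, if the arm or the gripper's body presses on something with over 40 N, if the wrist force passes 120 N, or if a joint passes its speed limit or range.

ROBOT

A 7-joint arm with a two-finger parallel gripper is mounted at the origin on a cart in front of the work surface, level with it; the furniture and walls round the work are solid. World frame = base frame: x ahead of the robot, y to its left, z up, the work surface at z = 0. Lengths are in mm, angles in degrees, forces in N, time in s.
With the tool pointing down it reaches from about 350 to 900 mm from the base axis. Payload 8.1 kg.
Tool frame: the origin (TCP) lies at the very end of the fingers, on their centre line; the grasp point (between the pads) lies 19 mm behind it; z points along the fingers, y is the line along which they close (so a half turn about z gives the same grasp; the last joint's range is limited). The gripper opens to 85 mm and grips with 20 to 120 N. Pads are 22 mm wide; open, the fingers measure 114 mm over their backs; the gripper's body (76 mm by 85 mm) begins 54 mm behind the grasp point. The pads swing forward as they close: fully open they stand 13 mm farther back than shut.
Start: joints at [-72.972, 24.895, 1.432, 90.138, -0.665, 64.973, -4.303], TCP at [243.299, 575.714, 231.323] pointing down, gripper open.
Joint ranges: [-149.89, 149.89], [-25.12, 119.58], [-72.63, 75.52], [4.76, 147.25], [-75.54, 255.54], [6.69, 114.76], [-157.13, 157.13]. Speed limits (degrees/s): [127.2, 127.2, 172.46, 172.46, 180, 180, 180].

INTERFACE

Orientations are given as [roll, pitch, yaw] about the fixed x, y, z axes, in that order (R = Rz(yaw) Ry(pitch) Rx(roll)).
In Python, from workcell import observe, imaging, manip gives the robot as it stands. The module is installed in compiled form; this text tells all that it offers.
- The arm moves only by the tool servo_tool, never from a script. Its argument "rows" is a list of rows, each a list of 3 entries, a list of its own where there are three numbers: the shift along the tool's x, y, z as a fraction of full scale, then the turn, a rotation vector about the tool's x, y, z as a fraction of full scale, then the closure, from -1 (fully open) to 1 (shut). A call has 1 to 20 rows; each row is the pose to reach, as a shift and turn from the pose commanded when the call began, along the tool's axes at that moment; what a row does not reach only later rows make up. Full scale, the value 1, is 40 cm for a shift and 120 degrees for a turn. A row lasts 1/12 s, in which the tool goes at most 41.7 mm and 7.16 degrees, less where a joint would pass 70% of its speed; a pose out of reach is approached as far as the arm can. A call with a number of a shift or a turn outside -1 to 1 is refused whole. A call with a gripper value outside its range is refused whole. The fingers move at their own pace and stop on an object; the grip force is fixed at half the most. Time passes only in rows, so rows that repeat a pose let the fingers close. It gives the time, the measured TCP pose, the force, the opening and the grip force at its end, in the units of the state.
- observe(): the state, without advancing time (a new reading comes with each control period).
- imaging.snapshot(name): name is "side" or "top"; returns (picture, depth): 420x560x3 uint8, red, green, blue; 420x560 float32, mm along the optical axis (not along the pixel's ray), 0 where there is no reading.
- imaging.camera_model(name): a dict with "fx", "fy", "cx", "cy" (pixels), "extrinsics" (4x4, takes a point from camera to world coordinates). Camera axes: x right, y down, z forward; pixel columns grow to the right and rows downward; lengths in mm; the calibration is good to about 2 mm. A picture is of the moment at which its call begins. camera_model takes no time and is no camera call.
- manip.job_done(): hands the job in; it is judged then, once.
The state is a dict: "time_s": time; "joint_positions": joint angles; "dq": joint speeds; "joint_torque": joint torques, N m; "tool_pos": TCP position; "eef_rot": TCP orientation; "force": force on the tool from outside, world axes, zero at the start; "torque": the same for the moment, N m; "grip_width": finger opening in mm; "grip_force": force on a finger pad.
Only numpy, scipy, OpenCV 4.12 (cv2) and the standard library are available. Lean on these libraries where they do the work, as an engineer would, in place of code of your own. Each camera call takes 0.05 s, during which the arm holds its last target. There are 200 camera calls.

## Working session

There is one attempt and no reset: what is moved stays moved. The work goes in short steps, Python scripts to look and compute and a tool call to move; the robot and the scene stay as the last step left them, time stands still between calls to the robot, and variables do not carry over. Pictures are saved under pics/ and viewed, at most 10 in all, crops included, and the job is handed in when it is done.

Besides the shell and the picture viewer there is one more tool, called after "Request:" in YAML: its name, and indented under it one key for each argument. servo_tool: Moves the arm, as the interface text tells. Its arguments: {"type":"object","properties":{"rows":{"type":"array"}},"required":["rows"]}

```bash
mkdir -p pics; python3 - <<'E'
from workcell import observe, imaging
import cv2,numpy as np
s=observe();print({k:np.round(v,2).tolist() for k,v in s.items()})
for n in("top","side"):
    p,d=imaging.snapshot(n);m=imaging.camera_model(n)
    print(n,m["fx"],m["fy"],m["cx"],m["cy"],np.round(m["extrinsics"],3).tolist())
    cv2.imwrite(f"pics/{n}0.png",p[:,:,::-1]);np.savez(f"{n}0.npz",p=p,d=d)
E
```

```text
{'time_s': 0.0, 'joint_positions': [-72.97, 24.94, 1.43, 90.19, -0.66, 64.97, -4.3], 'dq': [0.06, -0.03, 0.02, 0.0, -0.0, 0.03, 0.08], 'joint_torque': [0.0, -67.05, 1.03, -31.62, 0.02, 0.01, -0.0], 'tool_pos': [243.13, 575.2, 230.49], 'eef_rot': [-179.91, 0.01, 157.09], 'force': [0.85, -0.09, -1.06], 'torque': [0.02, 0.06, -0.05], 'grip_force': 0.0, 'grip_width': 85.34}
top 406.89890713603086 406.89890713603086 281.82236355006677 203.11404015248098 [[0.009, -0.985, 0.173, 385.654], [-1.0, -0.012, -0.02, -87.017], [0.022, -0.172, -0.985, 869.252], [0.0, 0.0, 0.0, 1.0]]
side 457.64300128662245 457.64300128662245 285.3282758722135 202.74329508056738 [[0.809, -0.392, 0.437, 127.369], [-0.587, -0.546, 0.597, -621.454], [0.005, -0.74, -0.672, 652.817], [0.0, 0.0, 0.0, 1.0]]
```

View pics/top0.png

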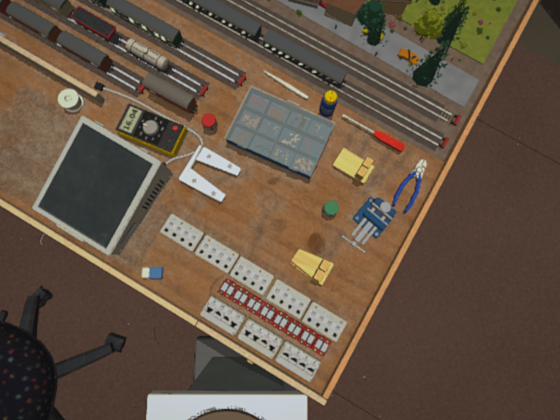

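View pics/side0.png

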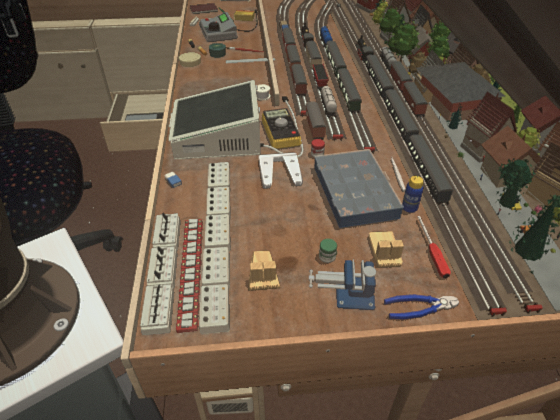

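The top view shows the holder near (208,172) with its mouth facing right-down. The rests are near (352,166) and (312,266). I'll crop and enlarge these areas.

```bash
python3 - <<'E'
import cv2,numpy as np
t=np.load("top0.npz")["p"][:,:,::-1];s=np.load("side0.npz")["p"][:,:,::-1]
def c(i,u,v,w=33,h=25):return cv2.resize(i[v-h:v+h,u-w:u+w],(396,300),interpolation=cv2.INTER_CUBIC)
cv2.imwrite("pics/crop1.png",np.vstack([np.hstack([c(t,352,166),c(t,312,266)]),np.hstack([c(t,210,174),c(s,264,270)])]))
E
```

```text
(no output)
```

View pics/crop1.png

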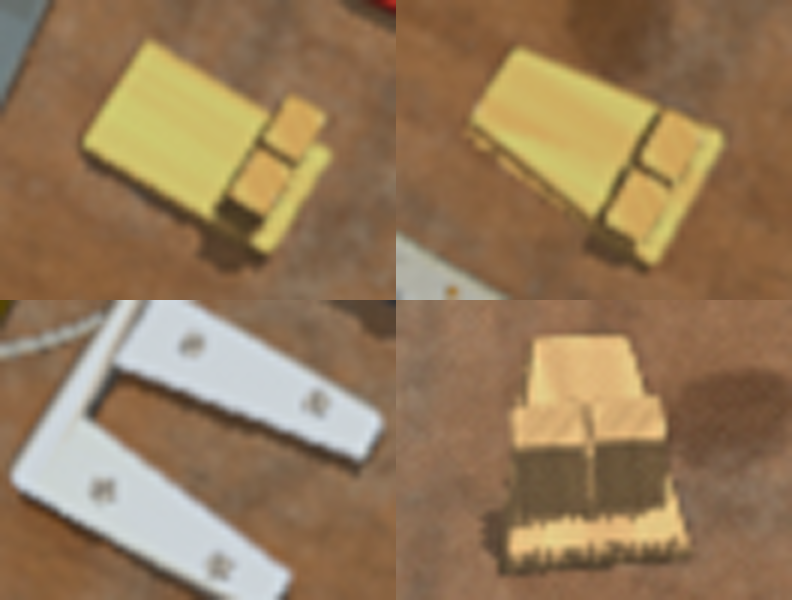

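The crops show that the lower-right rest (top view, about (312,266)) is the tapered one, with its nose to the upper left. The holder's mouth opens to the right and slightly down. Next I'll measure both.

```bash
cat > h.py <<'E'
import cv2,numpy as np
from workcell import observe, imaging
def world(n,uv,z):
    m=imaging.camera_model(n);E=np.array(m["extrinsics"]);uv=np.atleast_2d(uv).astype(float)
    r=np.c_[(uv[:,0]-m["cx"])/m["fx"],(uv[:,1]-m["cy"])/m["fy"],np.ones(len(uv))]@E[:3,:3].T
    return E[:3,3]+r*((z-E[2,3])/r[:,2])[:,None]
def cloud(n,d,mask):
    v,u=np.nonzero(mask&(d>0));m=imaging.camera_model(n);E=np.array(m["extrinsics"]);k=d[v,u]
    return np.c_[u,v],np.c_[(u-m["cx"])/m["fx"]*k,(v-m["cy"])/m["fy"]*k,k]@E[:3,:3].T+E[:3,3]
def blob(p,seed,lo,hi):
    h=cv2.cvtColor(p,cv2.COLOR_RGB2HSV);m=cv2.inRange(h,lo,hi)
    k,l,st,c=cv2.connectedComponentsWithStats(m)
    v,u=np.nonzero(l);i=np.argmin((u-seed[0])**2+(v-seed[1])**2);return l==l[v[i],u[i]]
def rect(P):
    r=cv2.minAreaRect(P[:,:2].astype(np.float32));return np.round(r[0],1),np.round(r[1],1),round(r[2],1),np.round(cv2.boxPoints(r),1).tolist()
E
python3 - <<'E'
from h import *
for n,hs,rs in(("top",(225,160),(305,262)),("side",(270,170),(263,258))):
    z=np.load(n+"0.npz");p,d=z["p"],z["d"]
    hsv=cv2.cvtColor(p,cv2.COLOR_RGB2HSV);print(n,"hsv",hsv[hs[1],hs[0]],hsv[rs[1],rs[0]])
    H=blob(p,hs,(0,0,140),(179,60,255));R=blob(p,rs,(14,60,110),(32,255,255))
    uv,P=cloud(n,d,H);zz=P[:,2];print("holder n",len(P),"z pct",np.percentile(zz,[5,25,50,75,95]).round(1),uv.min(0),uv.max(0))
    W=world(n,uv,14);print(rect(W));hw=W
    uv,P=cloud(n,d,R);zz=P[:,2];print("rest n",len(P),"z pct",np.percentile(zz,[5,25,50,75,95]).round(1),uv.min(0),uv.max(0))
    f=(zz>38);pl=(zz>5)&(zz<20)
    print("fence z",np.median(zz[f]),f.sum(),rect(world(n,uv[f],45)));print("plate z",np.median(zz[pl]),rect(world(n,uv[pl],12)))
    # worktop nearby
    m=np.zeros(d.shape,bool);m[rs[1]-25:rs[1]-20,rs[0]-40:rs[0]-30]=1;print("bench z",np.median(cloud(n,d,m)[1][:,2]))
E
```

```text
top hsv [104  17 221] [ 22 133 207]
holder n 1424 z pct [ 0.2 11.9 13.3 14.4 15.8] [166 127] [240 201]
(array([618.9,  65.4]), array([150.5, 109.8]), 60.8, [[534.2999877929688, 26.399999618530273], [630.2000122070312, -27.100000381469727], [703.5, 104.30000305175781], [607.5999755859375, 157.89999389648438]])
rest n 55707 z pct [-3.  -1.3 -0.1  1.3 15.4] [0 0] [538 405]
fence z 44.09659496374604 441 (array([579.4, 146.3]), array([882.7, 361.5]), 72.2, [[272.1000061035156, -218.5], [616.2000122070312, -329.20001220703125], [886.5999755859375, 511.0], [542.5, 621.7999877929688]])
plate z 14.019160009909626 (array([801.4, -71.7]), array([ 875.7, 1042.2]), 60.0, [[131.3000030517578, -190.6999969482422], [1034.199951171875, -711.2999877929688], [1471.5999755859375, 47.400001525878906], [568.5999755859375, 567.9000244140625]])
bench z -0.3053116406126719
side hsv [ 33  11 228] [ 18 112 225]
holder n 834 z pct [ 6.2 13.6 14.6 15.5 16.8] [259 144] [303 185]
(array([615.6,  58.8]), array([150.4, 105.6]), 57.1, [[530.4000244140625, 24.299999237060547], [619.0999755859375, -33.0], [700.7999877929688, 93.30000305175781], [612.0999755859375, 150.60000610351562]])
rest n 13244 z pct [-647.6 -339.2    0.8   12.5   17.3] [90  0] [316 360]
fence z 45.4473197017474 206 (array([400.3,  12.9]), array([435.8,  43.7]), 89.1, [[375.0, -204.6999969482422], [418.6000061035156, -205.39999389648438], [425.6000061035156, 230.39999389648438], [381.8999938964844, 231.10000610351562]])
plate z 15.26915788422906 (array([643.5, 426.2]), array([1585.5,  263.6]), 60.0, [[132.6999969482422, -194.1999969482422], [360.8999938964844, -326.1000061035156], [1154.300048828125, 1046.699951171875], [926.0999755859375, 1178.5999755859375]])
bench z 24.07371812185852
```

```bash
cat >> h.py <<'E'
def meas(n,p,d,seed,kind,win=45):
    h=cv2.cvtColor(p,cv2.COLOR_RGB2HSV)
    m=cv2.inRange(h,(0,0,140),(179,60,255))>0 if kind=="h" else cv2.inRange(h,(14,60,60),(34,255,255))>0
    w=np.zeros_like(m);w[max(seed[1]-win,0):seed[1]+win,max(seed[0]-win,0):seed[0]+win]=1;m&=w
    uv,P=cloud(n,d,m);k=(P[:,2]>7)&(P[:,2]<55)
    M=np.zeros(m.shape,np.uint8);M[uv[k,1],uv[k,0]]=1
    if kind=="h":M=cv2.morphologyEx(M,cv2.MORPH_OPEN,np.ones((3,3),np.uint8))
    l=cv2.connectedComponentsWithStats(M)[1]
    v,u=np.nonzero(l);i=np.argmin((u-seed[0])**2+(v-seed[1])**2);return cloud(n,d,l==l[v[i],u[i]])
E
python3 - <<'E'
from h import *
for n,hs,rs in(("top",(225,160),(305,262)),("side",(270,170),(263,258))):
    z=np.load(n+"0.npz");p,d=z["p"],z["d"]
    uv,P=meas(n,p,d,hs,"h");print(n,"holder",len(P),np.median(P[:,2]).round(1),rect(world(n,uv,14)))
    uv,P=meas(n,p,d,rs,"r");zz=P[:,2];f=zz>38;pl=zz<20
    print("fence z",np.median(zz[f]).round(1),f.sum(),rect(world(n,uv[f],45)));print("plate z",np.median(zz[pl]).round(1),rect(world(n,uv[pl],12)))
    hull=world(n,uv[pl],12)[:,:2]; ap=cv2.approxPolyDP(cv2.convexHull(hull.astype(np.float32)),6,True);print(ap.reshape(-1,2).round(1).tolist())
E
```

```text
top holder 1201 13.7 (array([599.3,  52.4]), array([106.9,  88. ]), 61.1, [[535.0, 26.799999237060547], [612.0999755859375, -15.699999809265137], [663.7000122070312, 78.0], [586.5999755859375, 120.4000015258789]])
fence z 44.4 170 (array([ 394.8, -184.3]), array([16.2, 43.9]), 60.2, [[371.70001220703125, -180.39999389648438], [409.79998779296875, -202.1999969482422], [417.8999938964844, -188.1999969482422], [379.79998779296875, -166.39999389648438]])
plate z 11.6 (array([ 405.8, -165.8]), array([79.9, 52.3]), 60.2, [[363.20001220703125, -187.39999389648438], [408.6000061035156, -213.39999389648438], [448.3999938964844, -144.10000610351562], [403.0, -118.0999984741211]])
[[436.3999938964844, -137.5], [411.3999938964844, -125.0], [364.79998779296875, -187.39999389648438], [410.1000061035156, -210.8000030517578]]
side holder 736 14.8 (array([602.8,  49.6]), array([111. ,  88.7]), 61.4, [[537.2999877929688, 22.100000381469727], [615.0999755859375, -20.399999618530273], [668.2999877929688, 77.0], [590.5, 119.5]])
fence z 45.2 237 (array([ 396.2, -189. ]), array([22.2, 43.1]), 55.0, [[372.20001220703125, -185.6999969482422], [407.5, -210.5], [420.20001220703125, -192.3000030517578], [384.8999938964844, -167.60000610351562]])
plate z 12.7 (array([ 407.6, -169.2]), array([85.2, 52.3]), 61.2, [[364.1000061035156, -194.0], [410.0, -219.10000610351562], [451.0, -144.39999389648438], [405.20001220703125, -119.19999694824219]])
[[439.20001220703125, -138.5], [415.29998779296875, -127.4000015258789], [367.3999938964844, -194.8000030517578], [411.6000061035156, -216.10000610351562]]
```

```bash
cat >> h.py <<'E'
from scipy.spatial.transform import Rotation as Ro
def plan(targets,s=None):
    """targets: (x,y,z,heading of tool y)"""
    s=s or observe();R0=Ro.from_euler("xyz",s["eef_rot"],degrees=True);p0=np.array(s["tool_pos"])
    for x,y,z,a in targets:
        R=Ro.from_euler("xyz",[180,0,a+90],degrees=True)
        t=R0.inv().apply(np.array([x,y,z])-p0)/400;w=(R0.inv()*R).as_rotvec(degrees=True)/120
        print((x,y,z,a),t.round(4).tolist(),w.round(4).tolist())
E
python3 -c "
from h import *
plan([(335,200,220,60.7),(360,0,200,60.7)])"
```

```text
(335, 200, 220, 60.7) [-0.5768, -0.7747, 0.0277] [-0.0007, 0.0001, 0.0532]
(360, 0, 200, 60.7) [-0.829, -1.2109, 0.0784] [-0.0007, 0.0001, 0.0532]
```

Request:
servo_tool:
  rows:
    - [[-0.14,-0.19,0.007],[0,0,0.02],-1]
    - [[-0.29,-0.39,0.014],[0,0,0.04],-1]
    - [[-0.577,-0.775,0.028],[-0.0007,0,0.053],-1]
    - [[-0.577,-0.775,0.028],[-0.0007,0,0.053],-1]
    - [[-0.577,-0.775,0.028],[-0.0007,0,0.053],-1]
    - [[-0.577,-0.775,0.028],[-0.0007,0,0.053],-1]
    - [[-0.577,-0.775,0.028],[-0.0007,0,0.053],-1]
    - [[-0.577,-0.775,0.028],[-0.0007,0,0.053],-1]
    - [[-0.577,-0.775,0.028],[-0.0007,0,0.053],-1]
    - [[-0.577,-0.775,0.028],[-0.0007,0,0.053],-1]
    - [[-0.577,-0.775,0.028],[-0.0007,0,0.053],-1]
    - [[-0.577,-0.775,0.028],[-0.0007,0,0.053],-1]

```text
time_s: 1.1
tool_pos: [335.2, 200.1, 220.2]
eef_rot: [179.9, -0.0, 150.6]
force: [-0.2, 0.7, -0.8]
grip_width: 84.9
grip_force: 0.0
```

```bash
python3 -c "
from h import *
print(observe()['joint_positions'])
plan([(395,-184.3,130,60.7)])"
```

```text
[-49.7826103    2.88125277  11.75766264 121.82791223  -0.7847304
  55.2592244   23.03320776]
(395, -184.3, 130, 60.7) [-0.6016, -0.7645, 0.2238] [0.0009, -0.0001, -0.0006]
```

Request:
servo_tool:
  rows:
    - [[-0.15,-0.19,0.05],[0,0,0],-1]
    - [[-0.3,-0.38,0.11],[0,0,0],-1]
    - [[-0.602,-0.765,0.224],[0.001,0,0],-1]
    - [[-0.602,-0.765,0.224],[0.001,0,0],-1]
    - [[-0.602,-0.765,0.224],[0.001,0,0],-1]
    - [[-0.602,-0.765,0.224],[0.001,0,0],-1]
    - [[-0.602,-0.765,0.224],[0.001,0,0],-1]
    - [[-0.602,-0.765,0.224],[0.001,0,0],-1]
    - [[-0.602,-0.765,0.224],[0.001,0,0],-1]
    - [[-0.602,-0.765,0.224],[0.001,0,0],-1]
    - [[-0.602,-0.765,0.224],[0.001,0,0],-1]
    - [[-0.602,-0.765,0.224],[0.001,0,0],-1]
    - [[-0.602,-0.765,0.224],[0.001,0,0],-1]
    - [[-0.602,-0.765,0.224],[0.001,0,0],-1]

```text
time_s: 2.27
tool_pos: [396.2, -182.4, 130.0]
eef_rot: [-180.0, -0.0, 150.9]
force: [0.6, -1.1, 0.9]
grip_width: 85.4
grip_force: 0.0
```

```bash
python3 - <<'E'
from h import *
print(observe()['joint_positions'])
plan([(395,-184.3,60,60.7),(395,-184.3,16,60.7)])
for n in("top","side"):
    p,d=imaging.snapshot(n);cv2.imwrite(f"pics/{n}1.png",p[:,:,::-1])
E
```

```text
[ -9.00203178  16.09028511  32.92227977 124.45840026 -12.83725188
  42.68699638  93.30118955]
(395, -184.3, 60, 60.7) [0.0002, -0.0056, 0.175] [-0.0, -0.0003, 0.0017]
(395, -184.3, 16, 60.7) [0.0002, -0.0056, 0.285] [-0.0, -0.0003, 0.0017]
```

View pics/side1.png

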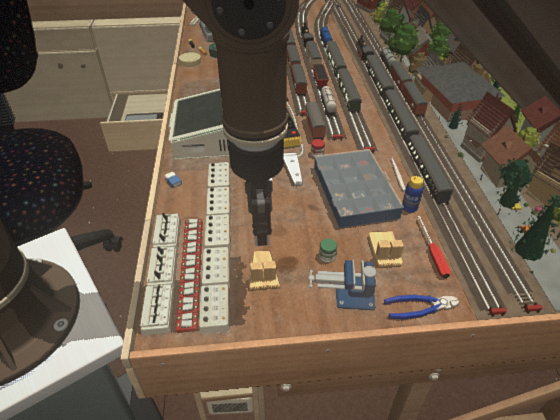

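The side view shows the open fingers right above the tapered rest, whose fence is at about (263,262). Nothing is in the way, so I'll descend and grip.

Request:
servo_tool:
  rows:
    - [[0,-0.005,0.07],[0,0,0.001],-1]
    - [[0,-0.005,0.14],[0,0,0.001],-1]
    - [[0,-0.005,0.2],[0,0,0.001],-1]
    - [[0,-0.005,0.25],[0,0,0.001],-1]
    - [[0,-0.005,0.283],[0,0,0.001],-1]
    - [[0,-0.005,0.283],[0,0,0.001],-1]
    - [[0,-0.005,0.283],[0,0,0.001],-0.4]
    - [[0,-0.005,0.283],[0,0,0.001],0]
    - [[0,-0.005,0.283],[0,0,0.001],0.3]
    - [[0,-0.005,0.283],[0,0,0.001],0.5]
    - [[0,-0.005,0.283],[0,0,0.001],1]
    - [[0,-0.005,0.283],[0,0,0.001],1]
    - [[0,-0.005,0.283],[0,0,0.001],1]
    - [[0,-0.005,0.283],[0,0,0.001],1]
    - [[0,-0.005,0.283],[0,0,0.001],1]
    - [[0,-0.005,0.283],[0,0,0.001],1]
    - [[0,-0.005,0.283],[0,0,0.001],1]
    - [[0,-0.005,0.283],[0,0,0.001],1]

```text
time_s: 3.87
tool_pos: [395.2, -186.1, 17.5]
eef_rot: [180.0, 0.1, 150.6]
force: [-1.4, 0.7, 10.0]
grip_width: 14.9
grip_force: 58.8
```

Request:
servo_tool:
  rows:
    - [[0,0,-0.01],[0,0,0],1]
    - [[0,0,-0.03],[0,0,0],1]
    - [[0,0,-0.08],[0,0,0],1]
    - [[0,0,-0.14],[0,0,0],1]
    - [[0,0,-0.14],[0,0,0],1]
    - [[0,0,-0.14],[0,0,0],1]

```text
time_s: 4.37
tool_pos: [395.6, -186.1, 74.1]
eef_rot: [180.0, 0.2, 150.6]
force: [-0.1, -0.1, -2.0]
grip_width: 14.7
grip_force: 58.7
```

```bash
python3 - <<'E'
from h import *
s=observe();print(s['grip_width'],s['grip_force'],np.round(s['force'],1))
plan([(541.3,-52.7,75,61.1)])
E
```

```text
14.717748919143686 58.686166405677795 [-0.1 -0.1 -2. ]
(541.3, -52.7, 75, 61.1) [-0.1538, 0.4692, -0.0018] [0.0002, 0.0013, -0.0039]
```

Request:
servo_tool:
  rows:
    - [[-0.015,0.04,0],[0,0,0],1]
    - [[-0.04,0.12,0],[0,0,0],1]
    - [[-0.07,0.2,0],[0,0,0],1]
    - [[-0.1,0.3,0],[0,0,-0.003],1]
    - [[-0.13,0.39,0],[0,0,-0.004],1]
    - [[-0.148,0.45,0],[0,0,-0.004],1]
    - [[-0.154,0.469,0],[0,0,-0.004],1]
    - [[-0.154,0.469,0],[0,0,-0.004],1]
    - [[-0.154,0.469,0],[0,0,-0.004],1]

```text
time_s: 5.12
tool_pos: [539.3, -53.3, 71.9]
eef_rot: [-179.9, -0.1, 151.1]
force: [-0.5, -1.1, -0.7]
grip_width: 15.0
grip_force: 58.6
```

```bash
python3 - <<'E'
from h import *
s=observe();print(s['tool_pos'],s['grip_width'])
for n in("top","side"):
    p,d=imaging.snapshot(n);cv2.imwrite(f"pics/{n}2.png",p[:,:,::-1]);np.savez(n+"2.npz",p=p,d=d)
t=cv2.imread("pics/top2.png")[100:280,160:360];q=cv2.imread("pics/side2.png")[100:280,180:380]
cv2.imwrite("pics/c2.png",cv2.resize(np.hstack([t,q]),(800,360),interpolation=cv2.INTER_CUBIC))
E
```

```text
[539.28115482 -53.26952246  71.86466532] 14.970833323496446
```

View pics/c2.png

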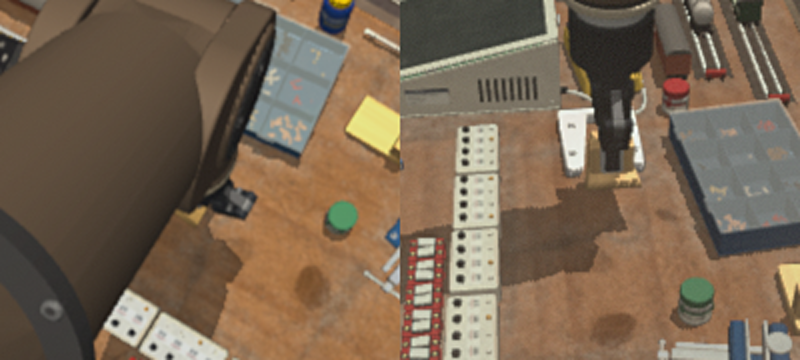

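The crops show the rest held level just before the holder mouth, around (600,160) in the side crop. The arm hides most of the top view. Next I'll lower it at the mouth.

```bash
python3 - <<'E'
from h import *
s=observe();print(s['tool_pos'],s['eef_rot'])
plan([(542.3,-53.3,19,61.1),(542.3,-53.3,17.5,61.1)])
E
```

```text
[538.83750056 -54.37090219  72.35197581] [-1.79895610e+02 -7.05734915e-02  1.50958492e+02]
(542.3, -53.3, 19, 61.1) [-0.0064, 0.0068, 0.1334] [-0.0009, -0.0006, -0.0012]
(542.3, -53.3, 17.5, 61.1) [-0.0064, 0.0068, 0.1371] [-0.0009, -0.0006, -0.0012]
```

Request:
servo_tool:
  rows:
    - [[-0.003,0.003,0.03],[0,0,0],1]
    - [[-0.006,0.007,0.07],[-0.001,-0.001,-0.001],1]
    - [[-0.006,0.007,0.1],[-0.001,-0.001,-0.001],1]
    - [[-0.006,0.007,0.12],[-0.001,-0.001,-0.001],1]
    - [[-0.006,0.007,0.13],[-0.001,-0.001,-0.001],1]
    - [[-0.006,0.007,0.13],[-0.001,-0.001,-0.001],1]
    - [[-0.006,0.007,0.13],[-0.001,-0.001,-0.001],1]

```text
time_s: 5.8
tool_pos: [543.8, -51.9, 20.7]
eef_rot: [179.9, 0.1, 151.2]
force: [-0.2, -0.1, -0.7]
grip_width: 14.5
grip_force: 58.6
```

```bash
python3 - <<'E'
from h import *
s=observe();print(s['tool_pos'],s['eef_rot'],s['force'])
p,d=imaging.snapshot("side");np.savez("side3.npz",p=p,d=d)
cv2.imwrite("pics/c3.png",cv2.resize(p[130:220,220:340,::-1],(800,600),interpolation=cv2.INTER_CUBIC))
E
```

```text
[543.77523795 -51.86891001  20.69207034] [1.79929534e+02 1.05580778e-01 1.51177929e+02] [-0.19517509 -0.12200573 -0.72180078]
```

View pics/c3.png

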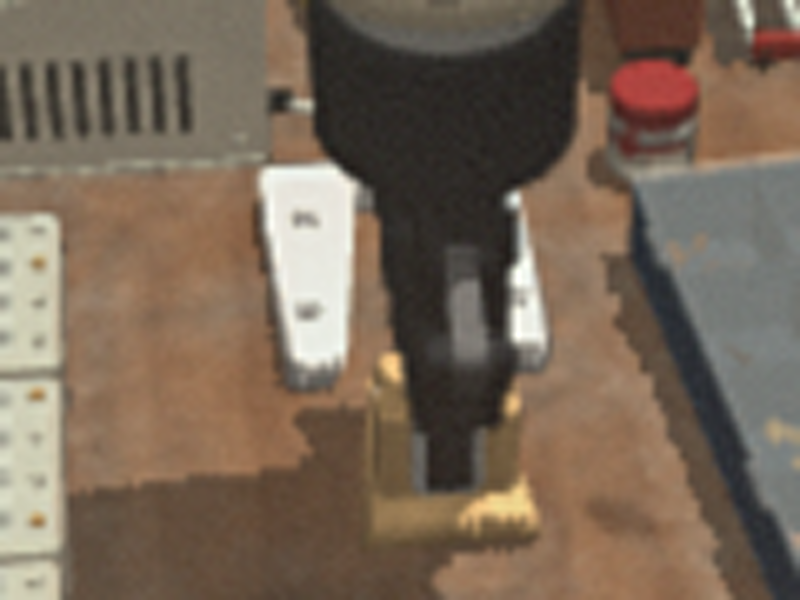

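The side crop shows the rest square to the mouth, with its tail edge at crop (370–540, 520) and the fence centred under the fingers between the rails. I'll set it down and slide it in short of the seat.

Request:
servo_tool:
  rows:
    - [[0,0,0.004],[0,0,0],1]
    - [[0,0,0.008],[0,0,0],1]
    - [[0,0,0.008],[0,0,0],1]
    - [[0,0,0.008],[0,0,0],1]

```text
time_s: 6.18
tool_pos: [544.0, -51.4, 17.7]
eef_rot: [179.9, 0.1, 151.2]
force: [-0.2, 0.1, -1.1]
grip_width: 15.2
grip_force: 58.7
```

Request:
servo_tool:
  rows:
    - [[0,0.015,0],[0,0,0],1]
    - [[0,0.035,0],[0,0,0],1]
    - [[0,0.055,0],[0,0,0],1]
    - [[0,0.075,0],[0,0,0],1]
    - [[0,0.095,0],[0,0,0],1]
    - [[0,0.115,0],[0,0,0],1]
    - [[0,0.135,0],[0,0,0],1]
    - [[0,0.15,0],[0,0,0],1]
    - [[0,0.16,0],[0,0,0],1]
    - [[0,0.165,0],[0,0,0],1]
    - [[0,0.165,0],[0,0,0],1]
    - [[0,0.165,0],[0,0,0],1]

```text
time_s: 7.18
tool_pos: [575.9, 6.5, 17.7]
eef_rot: [179.9, 0.1, 151.2]
force: [0.9, 0.4, 0.7]
grip_width: 14.9
grip_force: 58.8
```

```bash
cat >> h.py <<'E'
def rel():
    s=observe();u=np.array([.4833,.8755]);v=np.array([-.8755,.4833]);q=np.array(s["tool_pos"][:2])-[599.3,52.4];f=np.array(s["force"])
    print("along %.1f lat %.1f z %.1f | F along %.1f lat %.1f z %.1f | Tz %.2f"%(q@u,q@v,s["tool_pos"][2],f[:2]@u,f[:2]@v,f[2],s["torque"][2]),np.round(s["eef_rot"],2),round(s["grip_width"],1))
E
python3 -c "
from h import *
rel()"
```

```text
along -51.5 lat -1.7 z 17.7 | F along 0.8 lat -0.6 z 0.7 | Tz 0.02 [1.7989e+02 1.3000e-01 1.5121e+02] 14.9
```

Request:
servo_tool:
  rows:
    - [[0,0,0.002],[0,0,0],1]
    - [[0,0,0.004],[0,0,0],1]
    - [[0,0,0.004],[0,0,0],1]
    - [[0,0,0.004],[0,0,0],1]

```text
time_s: 7.52
tool_pos: [575.9, 6.5, 17.6]
eef_rot: [179.8, 0.1, 151.2]
force: [-5.6, 3.0, 20.8]
grip_width: 15.2
grip_force: 61.8
```

Request:
servo_tool:
  rows:
    - [[0,0.005,0],[0,0,0],1]
    - [[0,0.01,0],[0,0,0],1]
    - [[0,0.015,0],[0,0,0],1]
    - [[0,0.02,0],[0,0,0],1]
    - [[0,0.02,0],[0,0,0],1]
    - [[0,0.02,0],[0,0,0],1]

```text
time_s: 8.02
tool_pos: [577.5, 8.1, 17.5]
eef_rot: [-179.9, 0.1, 150.9]
force: [-13.1, -12.3, 27.4]
grip_width: 14.8
grip_force: 62.7
```

```bash
python3 -c "
from h import *
rel()"
```

```text
along -49.3 lat -2.3 z 17.5 | F along -17.1 lat 5.5 z 27.4 | Tz 0.20 [-1.7985e+02  1.0000e-01  1.5094e+02] 14.8
```

Request:
servo_tool:
  rows:
    - [[0,0,-0.003],[0,0,0],1]
    - [[0,0,-0.0035],[0,0,0],1]
    - [[0,0,-0.0035],[0,0,0],1]
    - [[0,0,-0.0035],[0,0,0],1]

```text
time_s: 8.35
tool_pos: [579.2, 12.6, 17.6]
eef_rot: [179.9, 0.1, 151.2]
force: [-3.6, -3.3, 7.2]
grip_width: 14.9
grip_force: 59.9
```

```bash
python3 -c "
from h import *
rel()"
```

```text
along -44.5 lat -1.7 z 17.6 | F along -4.7 lat 1.5 z 7.2 | Tz -0.03 [1.7994e+02 1.1000e-01 1.5117e+02] 14.9
```

Request:
servo_tool:
  rows:
    - [[0,0.005,0],[0,0,0],1]
    - [[0,0.01,0],[0,0,0],1]
    - [[0,0.015,0],[0,0,0],1]
    - [[0,0.015,0],[0,0,0],1]
    - [[0,0.015,0],[0,0,0],1]

```text
time_s: 8.77
tool_pos: [580.7, 15.9, 17.6]
eef_rot: [-179.9, 0.0, 151.1]
force: [-8.8, -8.9, 13.0]
grip_width: 15.3
grip_force: 60.6
```

```bash
python3 -c "
from h import *
rel()"
```

```text
along -41.0 lat -1.3 z 17.6 | F along -12.0 lat 3.4 z 13.0 | Tz 0.24 [-1.7990e+02  4.0000e-02  1.5111e+02] 15.3
```

Request:
servo_tool:
  rows:
    - [[0.001,0.007,-0.001],[0,0,0],1]
    - [[0.001,0.014,-0.001],[0,0,0],1]
    - [[0.001,0.02,-0.001],[0,0,0],1]
    - [[0.001,0.02,-0.001],[0,0,0],1]
    - [[0.001,0.02,-0.001],[0,0,0],1]

```text
time_s: 9.18
tool_pos: [581.0, 16.3, 17.7]
eef_rot: [-179.4, -0.0, 150.8]
force: [-18.8, -28.1, 19.6]
grip_width: 15.2
grip_force: 62.0
```

```bash
python3 -c "
from h import *
rel()"
```

```text
along -40.5 lat -1.4 z 17.7 | F along -33.7 lat 2.9 z 19.6 | Tz 0.53 [-1.7944e+02 -4.0000e-02  1.5082e+02] 15.2
```

Request:
servo_tool:
  rows:
    - [[0,0.006,0],[0,0,0],1]
    - [[0,0.012,0],[0,0,0],1]
    - [[0,0.018,0],[0,0,0],1]
    - [[0,0.024,0],[0,0,0],1]
    - [[0,0.024,0],[0,0,0],1]
    - [[0,0.024,0],[0,0,0],1]

```text
time_s: 9.68
tool_pos: [581.1, 16.4, 17.6]
eef_rot: [-178.9, -0.2, 150.4]
force: [-33.5, -47.4, 33.6]
grip_width: 15.0
grip_force: 67.8
```

```bash
python3 -c "
from h import *
rel()"
```

```text
along -40.3 lat -1.5 z 17.6 | F along -57.6 lat 6.4 z 33.6 | Tz 0.43 [-178.87   -0.18  150.42] 15.0
```

Request:
servo_tool:
  rows:
    - [[0,0.004,-0.001],[0,0,0],1]
    - [[0,0.008,-0.001],[0,0,0],1]
    - [[0,0.008,-0.001],[0,0,0],1]
    - [[0,0.008,-0.001],[0,0,0],1]

```text
time_s: 10.02
tool_pos: [581.1, 16.5, 17.6]
eef_rot: [-178.7, -0.2, 150.3]
force: [-37.7, -54.5, 34.4]
grip_width: 15.0
grip_force: 70.3
```

Request:
servo_tool:
  rows:
    - [[0,-0.01,0],[0,0,0],1]
    - [[0,-0.02,0],[0,0,0],1]
    - [[0,-0.03,0],[0,0,0],1]
    - [[0,-0.04,0],[0,0,0],1]
    - [[0,-0.05,0],[0,0,0],1]
    - [[0,-0.055,0],[0,0,0],1]
    - [[0,-0.055,0],[0,0,0],1]

```text
time_s: 10.6
tool_pos: [581.1, 16.2, 17.6]
eef_rot: [-180.0, 0.1, 151.1]
force: [0.1, -6.9, -5.7]
grip_width: 14.9
grip_force: 59.4
```

```bash
python3 -c "
from h import *
rel()"
```

```text
along -40.5 lat -1.5 z 17.6 | F along -6.0 lat -3.4 z -5.7 | Tz -0.13 [-1.7998e+02  1.3000e-01  1.5114e+02] 14.9
```

Request:
servo_tool:
  rows:
    - [[0,0,0],[0,0,0],0.5]
    - [[0,0,0],[0,0,0],0.2]
    - [[0,0,0],[0,0,0],0]
    - [[0,0,0],[0,0,0],0]
    - [[0,0,0],[0,0,0],0]
    - [[0,0,0],[0,0,0],0]
    - [[0,0,0],[0,0,0],0]
    - [[0,0,-0.02],[0,0,0],0]
    - [[0,0,-0.06],[0,0,0],0]
    - [[0,0,-0.12],[0,0,0],0]
    - [[0,0,-0.2],[0,0,0],0]
    - [[0,0,-0.25],[0,0,0],0]
    - [[0,0,-0.25],[0,0,0],0]

```text
time_s: 11.68
tool_pos: [583.9, 17.3, 123.1]
eef_rot: [179.7, 0.4, 151.2]
force: [1.3, 0.0, -0.6]
grip_width: 42.8
grip_force: 0.0
```

```bash
python3 -c "
from h import *
rel();plan([(390,-150,130,61.1)])"
```

```text
along -38.1 lat -3.4 z 123.1 | F along 0.6 lat -1.1 z -0.6 | Tz -0.01 [179.68   0.43 151.17] 42.8
(390, -150, 130, 61.1) [0.2228, -0.6001, -0.0224] [0.0027, 0.0036, 0.0006]
```

Request:
servo_tool:
  rows:
    - [[0.02,-0.06,0],[0,0,0],0]
    - [[0.05,-0.14,0],[0,0,0],0]
    - [[0.09,-0.23,0],[0,0,0],0]
    - [[0.12,-0.32,0],[0,0,0],0]
    - [[0.15,-0.41,0],[0,0,0],0]
    - [[0.18,-0.5,0],[0,0,0],0]
    - [[0.21,-0.57,0],[0,0,0],0]
    - [[0.222,-0.6,0],[0,0,0],0]
    - [[0.222,-0.6,0],[0,0,0],0]
    - [[0.222,-0.6,0],[0,0,0],0]

```text
time_s: 12.52
tool_pos: [388.1, -149.9, 118.0]
eef_rot: [179.9, 0.1, 151.1]
force: [0.3, 0.4, -0.4]
grip_width: 42.5
grip_force: 0.0
```

```bash
python3 - <<'E'
from h import *
rel()
P={}
for n in("top","side"):
    p,d=imaging.snapshot(n);P[n]=p[:,:,::-1];np.savez(n+"4.npz",p=p,d=d)
f=lambda i,u,v:cv2.resize(i[v-40:v+40,u-40:u+40],(400,400),interpolation=cv2.INTER_CUBIC)
cv2.imwrite("pics/c4.png",np.hstack([f(P["top"],218,180),f(P["side"],278,178)]))
z=np.load("top4.npz");p,d=z["p"],z["d"]
uv,Q=meas("top",p,d,(225,190),"r");zz=Q[:,2];k=zz>38
print(np.median(zz[k]),np.median(zz[zz<25]),k.sum(),rect(world("top",uv[k],45)))
E
```

```text
along -279.2 lat 87.2 z 118.0 | F along 0.5 lat -0.0 z -0.4 | Tz 0.01 [1.7987e+02 1.5000e-01 1.5114e+02] 42.5
44.51417014003715 11.591616453520885 166 (array([579.4,  16.9]), array([17.2, 44.3]), 61.3, [[555.7999877929688, 20.0], [594.7000122070312, -1.2999999523162842], [603.0, 13.800000190734863], [564.0999755859375, 35.099998474121094]])
```

View pics/c4.png

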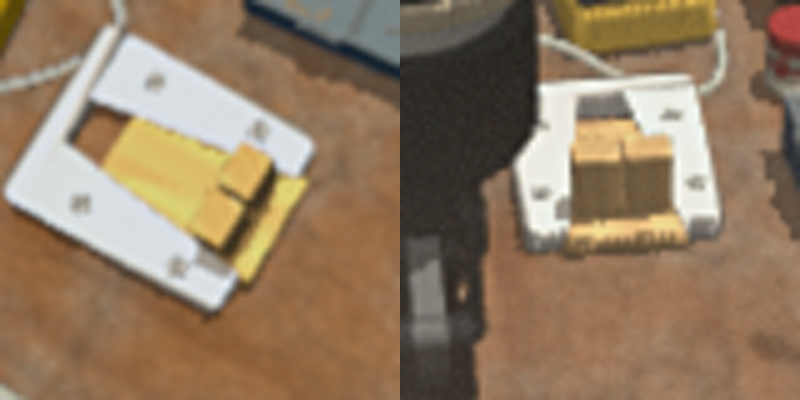

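The rest is seated flat between the rails. Its fence measures (579.4, 16.9) at yaw 61.3°, against the seat prediction of (579.7, 16.9) at 61.1°. The nose is short of the cross bar and the tail is just out of the mouth.

```bash
python3 -c "
from workcell import manip
print(manip.job_done())"
```

```text
the job is handed in; nothing more can be done
None
```

The tapered rest is wedged between the holder's rails, pushed in with about 67 N and released. Its measured position is within 1 mm of the seat, the straight rest was left alone, and I handed the job in at about 12.6 s.

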